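# Start the dry-block tube warmer

## Task

Start a warming run on the dry-block tube warmer by pressing its controls with the fingertips: tip the rocker switch over by pushing down the end that stands up, then press the long bar key fully down so that it stays down, and only then press the round key fully down and let it come back up. Do not press the square key, and do not pick up or push aside any of the loose things standing round the warmer.

Things in the scene. Friction and masses are not known exactly. Their poses are not given: they have to be found in the camera images.
- warmer: White tube warmer, fixed, 205 x 310 mm. In front a ledge 50 mm high with four control bays 70 mm apart in a row, controls in any order, at its yaw; behind, an aluminium block with 14 empty wells, 84 mm high. Origin: on the worktop under the middle of the row; x to its back (away from the robot), y along the row to its left. Wall cabinets hang beyond x = 0.6 m, 0.4 m above the worktop: keep the arm clear.
- rocker_press (a point): Point on top of the raised half of the rocker switch, 22 mm from the pivot: push down here; it moves with the paddle. Rocker: off-white V-shaped paddle of two flat halves, each 33 mm long (x) and 36 mm wide (y). At first the half nearest the robot stands up by 0.34 rad and the far half lies level, top 68 mm above the worktop; tipped over, the near half lies level at that height and the far half stands up.
- rocker (a joint): Rocker angle, rad: 0 = as found, off (near half up); 0.34 = tipped fully over (near half level). It may start up to 0.04. Moves with about 3.5 N of push at the named point (friction) and stays where it is left.
- bar_top (a point): Centre of the top of the long bar key: 62 mm long (x), 20 mm wide (y), top 69 mm above the worktop when up, 9 mm proud of its housing. Off-white plastic like the other controls, on a black housing 82 x 62 mm and 10 mm high.
- bar_key (a joint): Depth of the bar key, m: 0 up, 0.006 fully down. It may start up to 1 mm down. Moves straight down with about 3 N and stays where it is left.
- round_top (a point): Centre of the top of the round key: 36 mm in diameter, top 69 mm above the worktop when up, 9 mm proud of its housing. Off-white plastic like the other controls, on a black housing 82 x 62 mm and 10 mm high.
- round_key (a joint): Depth of the round key, m: 0 up, 0.006 fully down. Sprung: starts to move at about 2 N, fully down at about 5 N, comes back up when let go.
- square_top (a point): Centre of the top of the square key, which is not to be pressed: 38 x 38 mm, top 69 mm above the worktop, 9 mm proud of its housing. Off-white plastic like the other controls, on a black housing 82 x 62 mm and 10 mm high.
- square_key (a joint): Depth of the square key, m: 0 up, 0.006 fully down; sprung like the round key.
- cup_left: Loose clear specimen cup with a white lid, 59 mm in diameter, 68 mm high, standing left of the warmer. Origin: centre of its underside. Bystander.
- cup_right: Loose clear specimen cup with an orange lid, 59 mm in diameter, 68 mm high, standing right of the warmer. Origin: centre of its underside. Bystander.
- bud_pot: Loose clear pot of cotton buds, 77 mm in diameter, 80 mm high, right of and behind the controls. Origin: centre of its underside. Bystander.
- marker: Loose black marker pen, 135 mm long, 15 mm high, lying in front of the warmer. Origin: centre of its underside. Bystander.
- gauze: Loose flat gauze pack, 52 x 52 x 9 mm, lying in front of the warmer. Origin: centre of its underside. Bystander.
- tape: Loose roll of tape, 96 mm in diameter, 48 mm high, lying left of and behind the controls. Origin: centre of its underside. Bystander.

How it is judged:
By the outcome, as a careful person would: the job done as asked, in the order asked, and still so for the second after the job is handed in, with the robot touching nothing.
It also fails if it takes over 48 s, if anything falls off the work surface, if the arm or the gripper's body presses on something with over 40 N, if the wrist force passes 120 N, or if a joint passes its speed limit or range.

## Robot

A 7-joint arm with a two-finger parallel gripper is mounted at the origin on a cart in front of the work surface, level with it; the furniture and walls round the work are solid. World frame = base frame: x ahead of the robot, y to its left, z up, the work surface at z = 0. Lengths are in m, angles in rad, forces in N, time in s.
With the tool pointing down it reaches from about 0.4 to 0.875 m from the base axis. Payload 4.4 kg.
Tool frame: the origin (TCP) lies at the very end of the fingers, on their centre line; the grasp point (between the pads) lies bot.grip_depth behind it (bot.grip_depth is the distance from the TCP to the grasp point, in m); z points along the fingers, y is the direction in which the jaws open and shut (so a half turn about z gives the same grasp; the last joint's range is limited). The gripper opens to 85 mm and grips with 20 to 120 N. Pads are 22 mm wide; open, the fingers measure 114 mm over their backs; the gripper's body (76 mm by 85 mm) begins 54 mm behind the grasp point. The pads swing forward as they close: fully open they stand 13 mm farther back than shut.
Start: joints at [1.156, 0.628, 0.038, 1.517, -0.027, 0.996, -0.02], TCP at [0.222, -0.611, 0.231] pointing down, gripper open.
Joint ranges: [-3.06, 3.06], [-0.37, 2.12], [-1.25, 1.32], [0.18, 2.47], [-1.1, 4.24], [0.23, 1.98], [-2.94, 2.94]. Speed limits (rad/s): [2.57, 2.57, 3.14, 3.14, 3.14, 3.14, 3.14].

## Interface

Orientations are given as [roll, pitch, yaw] about the fixed x, y, z axes, in that order (R = Rz(yaw) Ry(pitch) Rx(roll)).
In Python, from cell import bot gives the robot as it stands.
- The arm moves only by the tool step_arm, never from a script. Its argument "targets" is a list of rows, each a list of 5 numbers: the shift along the tool's x, y, z in m, then the turn about the tool's z in degrees, then the opening in per cent of the stroke, from 0 (shut) to 100 (fully open). A call has 1 to 20 rows; each row shifts and turns the pose as measured when the row begins, along the tool's axes as they then stand; what a row does not reach is not made up. A row lasts 1/12 s, in which the tool goes at most 41.7 mm and 7.16 degrees, less where a joint would pass 70% of its speed; a pose out of reach is approached as far as the arm can. A call is refused whole if a number of a shift passes 0.0417 or a number of a turn 7.16, either way. A call with a gripper value outside its range is refused whole. The fingers move at their own pace and stop on an object; "squeeze" is the grip in N (left out, the last holds). Time passes only in rows, so rows that do not move let the fingers close. It gives the time, the measured TCP pose, the force and the opening at its end, in the units of the state.
- bot.state(): the state, without advancing time (a new reading comes with each control period).
- bot.get_image(name): name is "scene" or "side" or "wrist"; returns (picture, depth): 400x640x3 uint8, red, green, blue; 400x640 float32, m along the optical axis (not along the pixel's ray), 0 where there is no reading.
- bot.camera_params(name): a dict with "intrinsics" (3x3 intrinsics, pixels), "world_from_camera" (4x4, takes a point from camera to world coordinates). Camera axes: x right, y down, z forward; pixel columns grow to the right and rows downward; lengths in m; the calibration is good to about 2 mm. A picture is of the moment at which its call begins: read the wrist's pose just before it. camera_params takes no time and is no camera call; for the wrist camera it gives the pose at the moment of the call.
- bot.close_job(): hands the job in, once; it reports no verdict.
The state is a dict: "time": time; "joints": joint angles; "qd": joint speeds; "tau": joint torques, N m; "position": TCP position; "eef_rot": TCP orientation; "ft_force": force on the tool from outside, world axes, zero at the start; "wrist_torque": the same for the moment, N m; "opening": opening from 0.0 (shut) to 1.0 (fully open).
Only numpy, scipy, OpenCV 4.12 (cv2) and the standard library are available. Lean on these libraries where they do the work, as an engineer would, in place of code of your own. Each camera call takes 0.05 s, during which the arm holds its last target.

## Working session

There is one attempt and no reset: what is moved stays moved. The work goes in short steps, Python scripts to look and compute and a tool call to move; the robot and the scene stay as the last step left them, time stands still between calls to the robot, and variables do not carry over. Pictures are saved under pics/ and viewed, and the job is handed in when it is done.

Besides the shell and the picture viewer there is one more tool, called after "Call:" as name(argument=value, ...), one argument or row to a line, values as JSON. step_arm: Moves the arm, as the interface text tells. Its arguments: {"type":"object","properties":{"targets":{"type":"array","items":{"type":"array","items":{"type":"number"}}},"squeeze":{"type":"number"}},"required":["targets"]}

```bash
mkdir -p pics; ls
python3 - <<'E'
from cell import bot
import cv2,numpy as np
print(bot.state(), bot.grip_depth)
for n in ["scene","side"]:
    p,d=bot.get_image(n); c=bot.camera_params(n)
    np.savez(f"{n}0.npz",p=p,d=d,K=c["intrinsics"],T=c["world_from_camera"])
    cv2.imwrite(f"pics/{n}0.png",p[:,:,::-1])
E
```

```text
pics
{'time': 0.0, 'joints': array([ 1.15620929,  0.62935993,  0.038453  ,  1.5183752 , -0.02700322,
        0.9962968 , -0.01999339]), 'qd': array([-0.00043034,  0.00020819,  0.0013073 , -0.00043799, -0.00022936,
       -0.00027111,  0.00019871]), 'tau': array([ 3.52664674e-04, -5.63408983e+01,  1.22640196e+00, -1.93445402e+01,
        1.09668795e-02,  1.04856893e-02, -2.88326461e-06]), 'position': array([ 0.22194913, -0.61026203,  0.23037805]), 'eef_rot': array([-3.13967195e+00,  3.00557457e-05,  3.48782827e-01]), 'ft_force': array([ 0.27327376,  0.97526347, -0.07464796]), 'wrist_torque': array([-0.05286291, -0.0044179 , -0.02736676]), 'opening': 1.0005308039065612} 0.0187
```

View pics/scene0.png

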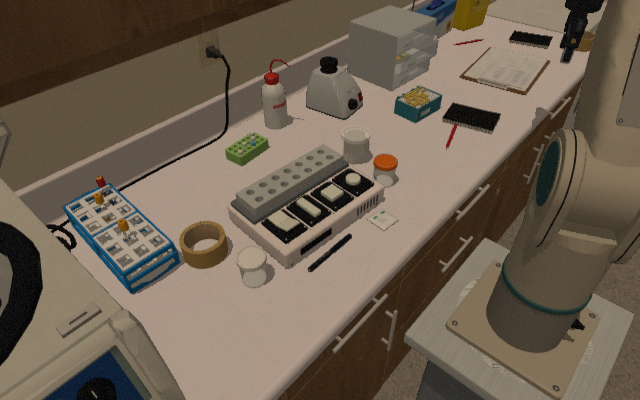

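View pics/side0.png

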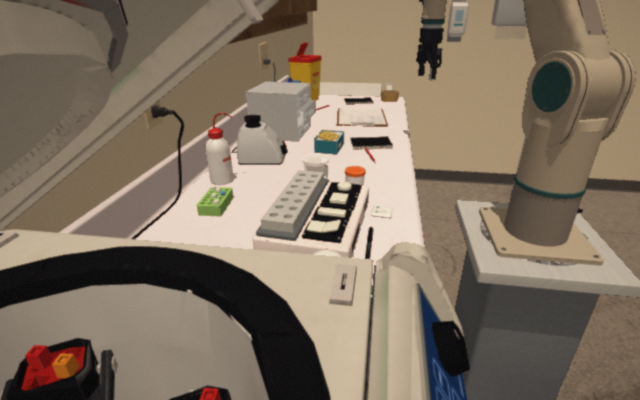

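Run:
```python
import cv2,numpy as np
z=np.load("scene0.npz");p=z['p'];d=z['d'];K=z['K'];T=z['T']
cv2.imwrite("pics/c0.png",cv2.resize(p[130:290,220:420,::-1],None,fx=4,fy=3.75,interpolation=cv2.INTER_CUBIC)[:600])
def w(u,v):
    zz=d[v,u]; c=np.array([(u-K[0,2])*zz/K[0,0],(v-K[1,2])*zz/K[1,1],zz,1]); return (T@c)[:3].round(3)
for u,v in [(284,225),(310,208),(333,193),(353,180),(386,162),(252,260),(205,240),(330,252),(382,218),(355,140)]: print(u,v,w(u,v))
print(T.round(3))
```

```text
284 225 [0.452 0.157 0.073]
310 208 [0.449 0.081 0.07 ]
333 193 [0.444 0.011 0.069]
353 180 [ 0.439 -0.055  0.069]
386 162 [ 0.422 -0.164  0.067]
252 260 [0.436 0.261 0.067]
205 240 [ 0.606  0.258 -0.   ]
330 252 [0.369 0.108 0.01 ]
382 218 [ 0.346 -0.049  0.01 ]
355 140 [ 0.523 -0.169  0.083]
[[-0.741 -0.437  0.51  -0.028]
 [-0.671  0.5   -0.547  0.584]
 [-0.016 -0.748 -0.664  0.717]
 [ 0.     0.     0.     1.   ]]
```

View pics/c0.png

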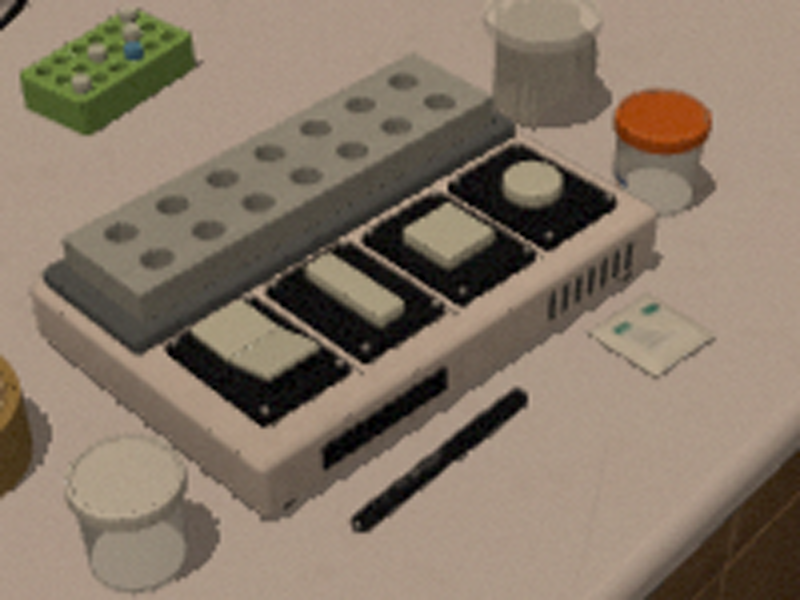

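The crop shows, from left to right, the rocker (260,338), bar (355,290), square key (450,232) and round key (532,183). I'll fit their centres from the depth points.

```bash
cat > h.py <<'E'
import cv2,numpy as np
def cloud(d,K,T):
    v,u=np.mgrid[:400,:640]
    c=np.stack([(u-K[0,2])*d/K[0,0],(v-K[1,2])*d/K[1,1],d],-1)
    return c@T[:3,:3].T+T[:3,3]
def tops(p,d,K,T,zlo=.0645,zhi=.09,box=(.36,.52,-.12,.22)):
    P=cloud(d,K,T)
    m=(d>0)&(P[...,2]>zlo)&(P[...,2]<zhi)&(P[...,0]>box[0])&(P[...,0]<box[1])&(P[...,1]>box[2])&(P[...,1]<box[3])&(p.min(-1)>90)
    n,l,s,_=cv2.connectedComponentsWithStats(m.astype(np.uint8),connectivity=4)
    for i in range(1,n):
        if s[i,4]<40: continue
        q=P[l==i]; r=cv2.minAreaRect((q[:,:2]*1000).astype(np.float32))
        print(s[i].tolist(),'mean',q.mean(0).round(4),'rect mm',np.round(r[0],1),np.round(r[1],1),round(r[2],1),'z',np.percentile(q[:,2],[2,50,98]).round(4))
E
python3 - <<'E'
from h import *
z=np.load("scene0.npz"); tops(z['p'],z['d'],z['K'],z['T'])
E
```

```text
[302, 153, 41, 27, 149] mean [ 0.5144 -0.0396  0.0842] rect mm [513.6 -32.5] [133.1  14.1] 88.8 z [0.0822 0.0842 0.0864]
[346, 173, 14, 11, 113] mean [ 0.4449 -0.0608  0.069 ] rect mm [446.  -62.4] [30.3 34.6] 37.5 z [0.0656 0.0692 0.0714]
[321, 184, 22, 16, 187] mean [0.4501 0.0087 0.069 ] rect mm [451.    7.1] [37.2 37.4] 82.9 z [0.0656 0.069  0.0712]
[297, 198, 24, 17, 176] mean [0.4575 0.078  0.0685] rect mm [459.3  77.1] [19.2 59.9] 86.3 z [0.0656 0.0686 0.071 ]
[268, 210, 31, 21, 333] mean [0.4663 0.1473 0.0707] rect mm [467.1 146.3] [35.2 66.8] 85.3 z [0.0662 0.0693 0.0786]
```

Call:
step_arm(
  targets=[
    [0.03,-0.01,0,6.5,0],
    [0.03,-0.01,0,6.5,0],
    [0.03,-0.01,0,6.5,0],
    [0.03,-0.01,0,6.2,0],
    [0.03,-0.02,0,0,0],
    [0.03,-0.02,0,0,0],
  ],
  squeeze=20,
)

```text
time: 0.6
position: [0.3879, -0.5222, 0.2265]
eef_rot: [-3.141, 0.012, -0.145]
ft_force: [0.6, -1.1, -0.8]
opening: 0.143
```

Call:
step_arm(
  targets=[
    [0,-0.035,0,0,0],
    [0,-0.035,0,0,0],
    [0,-0.035,0,0,0],
    [0,-0.035,0,0,0],
    [0,-0.035,0,0,0],
    [0,-0.035,0,0,0],
    [0,-0.035,0,0,0],
    [0,-0.035,0,0,0],
    [0,-0.035,0,0,0],
    [0,-0.035,0,0,0],
    [0,-0.035,0,0,0],
    [0,-0.035,0,0,0],
    [0,-0.035,0,0,0],
    [0,-0.035,0,0,0],
    [0,-0.03,0,0,0],
    [0,-0.02,0,0,0],
    [0,0,0,0,0],
    [0,0,0,0,0],
  ],
)

```text
time: 2.1
position: [0.469, 0.049, 0.22]
eef_rot: [-3.136, 0.016, -0.124]
ft_force: [0.6, -1.2, 0.4]
opening: -0.004
```

Run:
```python
from h import *
from cell import bot
s=bot.state();print(s['time'],s['position'],s['eef_rot'],s['ft_force'],s['joints'])
c=bot.camera_params("wrist");p,d=bot.get_image("wrist")
np.savez("w1.npz",p=p,d=d,K=c["intrinsics"],T=c["world_from_camera"])
cv2.imwrite("pics/w1.png",p[:,:,::-1])
tops(p,d,c["intrinsics"],c["world_from_camera"])
```

```text
2.1 [0.46901038 0.0490244  0.22004911] [-3.13611776  0.01643223 -0.12442894] [ 0.63851122 -1.1607363   0.37472856] [-0.25839015  0.40250949  0.14012417  2.00198544 -0.09345709  0.75737971
 -1.75573757]
[278, 105, 202, 26, 1853] mean [ 0.5151 -0.0383  0.0827] rect mm [519.2 -11.6] [174.9  14.3] 85.6 z [0.0801 0.0829 0.0843]
[197, 158, 42, 67, 2392] mean [0.4678 0.1449 0.0695] rect mm [467.6 145.5] [36.3 64.2] 85.5 z [0.0656 0.0682 0.0766]
[278, 158, 24, 61, 1192] mean [0.4619 0.0756 0.0676] rect mm [460.4  75.9] [19.9 62.2] 85.5 z [0.0654 0.0677 0.0691]
[413, 168, 37, 35, 979] mean [ 0.4483 -0.0624  0.0677] rect mm [447.7 -62.8] [34.  34.5] 16.2 z [0.0655 0.0678 0.0693]
[341, 170, 39, 38, 1433] mean [0.4532 0.0067 0.0678] rect mm [452.3   6.8] [37.8 38.2] 86.1 z [0.0658 0.0679 0.0693]
```

View pics/w1.png

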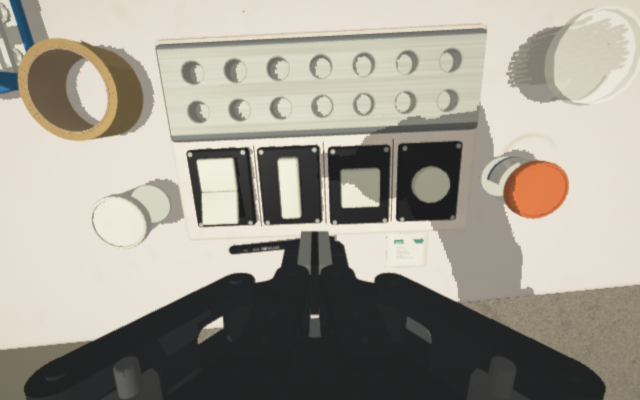

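Looking down, the rocker's crease is at (220,192) with the near half below it. The bar is at (290,188), the square at (360,188) and the round key at (431,184). I'm moving above the rocker press point.

Call:
step_arm(
  targets=[
    [-0.009,-0.024,0.012,0,0],
    [-0.009,-0.024,0.012,0,0],
    [-0.009,-0.024,0.012,0,0],
    [-0.009,-0.023,0.012,0,0],
    [0,0,0.02,0,0],
    [0,0,0.02,0,0],
    [0,0,0.01,0,0],
    [0,0,0,0,0],
    [0,0,0,0,0],
  ],
)

```text
time: 2.9
position: [0.4471, 0.1379, 0.1199]
eef_rot: [-3.141, 0.011, -0.148]
ft_force: [-0.6, 0.1, 0.2]
opening: -0.001
```

Call:
step_arm(
  targets=[
    [-0.003,-0.01,0.01,-3,0],
    [0,0,0.01,0,0],
    [0,0,0,0,0],
    [0,0,0,0,0],
  ],
)

```text
time: 3.23
position: [0.4478, 0.1476, 0.1007]
eef_rot: [-3.139, 0.007, -0.092]
ft_force: [-0.7, 0.5, 0.2]
opening: -0.003
```

Run:
```python
from h import *
from cell import bot
s=bot.state();print(s['time'],s['position'],s['eef_rot'],s['ft_force'])
p,d=bot.get_image("wrist")
cv2.imwrite("pics/w2.png",p[:,:,::-1])
p,d=bot.get_image("scene")
cv2.imwrite("pics/s2.png",cv2.resize(p[150:270,200:360,::-1],None,fx=5,fy=5,interpolation=cv2.INTER_CUBIC))
```

```text
3.2333 [0.44775013 0.14757963 0.10071553] [-3.13928387  0.00652978 -0.09185047] [-0.72073934  0.50649099  0.15122731]
```

View pics/w2.png

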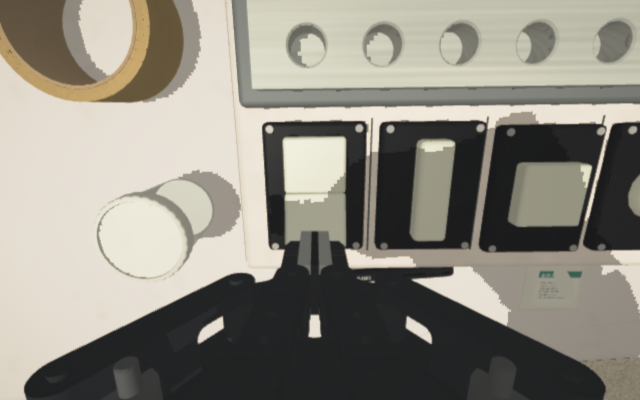

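View pics/s2.png

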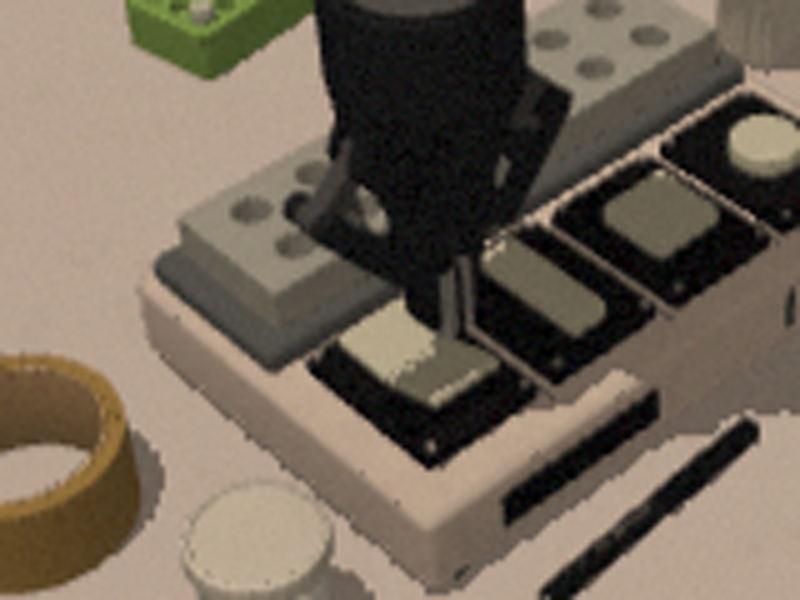

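The closed tips (315,235) hang over the near, raised half of the rocker. I'm pressing down.

Call:
step_arm(
  targets=[
    [-0.002,0,0.008,0,0],
    [0,0,0.008,0,0],
    [0,0,0.006,0,0],
    [0,0,0.004,0,0],
    [0,0,0.004,0,0],
  ],
)

```text
time: 3.75
position: [0.4458, 0.1484, 0.0702]
eef_rot: [-3.138, 0.004, -0.091]
ft_force: [-2.3, 0.7, 2.6]
opening: -0.001
```

Call:
step_arm(
  targets=[
    [0,0,0.003,0,0],
    [0,0,0.003,0,0],
  ],
)

```text
time: 3.92
position: [0.4454, 0.1486, 0.0667]
eef_rot: [-3.137, 0.005, -0.091]
ft_force: [-12.3, -3.4, 79.1]
opening: 0.004
```

That's a hard stop at z ≈ 0.067, so the rocker has bottomed. I'm lifting to check.

Call:
step_arm(
  targets=[
    [0,0,-0.01,0,0],
    [0,0,-0.02,0,0],
    [0,0,-0.02,0,0],
    [0,0,-0.01,0,0],
    [0,0.02,0,0,0],
    [0,0.02,0,0,0],
    [0,0.02,0,0,0],
    [0,0,0,0,0],
    [0,0,0,0,0],
  ],
)

```text
time: 4.67
position: [0.4447, 0.0877, 0.1302]
eef_rot: [-3.133, -0.006, -0.09]
ft_force: [0.4, 1.1, -0.0]
opening: -0.003
```

```bash
cat > look.py <<'E'
import sys
from h import *
from cell import bot
k=sys.argv[1]
s=bot.state();print(s['time'],s['position'],s['eef_rot'],s['ft_force'])
c=bot.camera_params("wrist");p,d=bot.get_image("wrist")
np.savez(f"w{k}.npz",p=p,d=d,K=c["intrinsics"],T=c["world_from_camera"])
tops(p,d,c["intrinsics"],c["world_from_camera"],zlo=.0615)
cv2.imwrite(f"pics/w{k}.png",p[:,:,::-1])
p,d=bot.get_image("scene")
cv2.imwrite(f"pics/s{k}.png",cv2.resize(p[130:290,200:410,::-1],None,fx=3.75,fy=3.75,interpolation=cv2.INTER_CUBIC))
E
python3 look.py 3
```

```text
4.6667 [0.44469577 0.08765964 0.13020199] [-3.13314532 -0.0058945  -0.08954948] [ 0.36206664  1.10399866 -0.04294085]
[310, 66, 323, 34, 4834] mean [ 0.5148 -0.0346  0.0816] rect mm [518.7 -10.7] [190.   15.6] 85.6 z [0.0627 0.0828 0.0843]
[316, 140, 30, 88, 2500] mean [0.4626 0.0761 0.0675] rect mm [461.   75.9] [19.6 61.1] 85.0 z [0.0651 0.0677 0.0691]
[193, 141, 65, 90, 4740] mean [0.4679 0.1449 0.07  ] rect mm [465.9 145.6] [36.  64.6] 85.5 z [0.0656 0.0681 0.0774]
[401, 161, 62, 55, 3097] mean [0.4538 0.0077 0.0677] rect mm [452.6   6.9] [37.9 37.7] 85.3 z [0.0633 0.0679 0.0692]
[505, 161, 58, 51, 2242] mean [ 0.4485 -0.061   0.0674] rect mm [447.8 -62.9] [35.4 34.6] 82.6 z [0.0627 0.0677 0.0692]
```

View pics/w3.png

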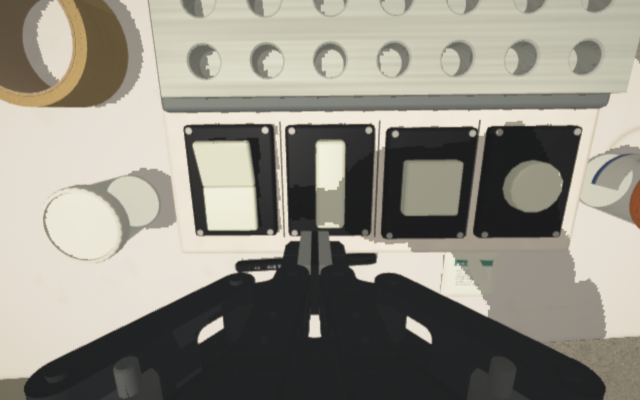

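View pics/s3.png

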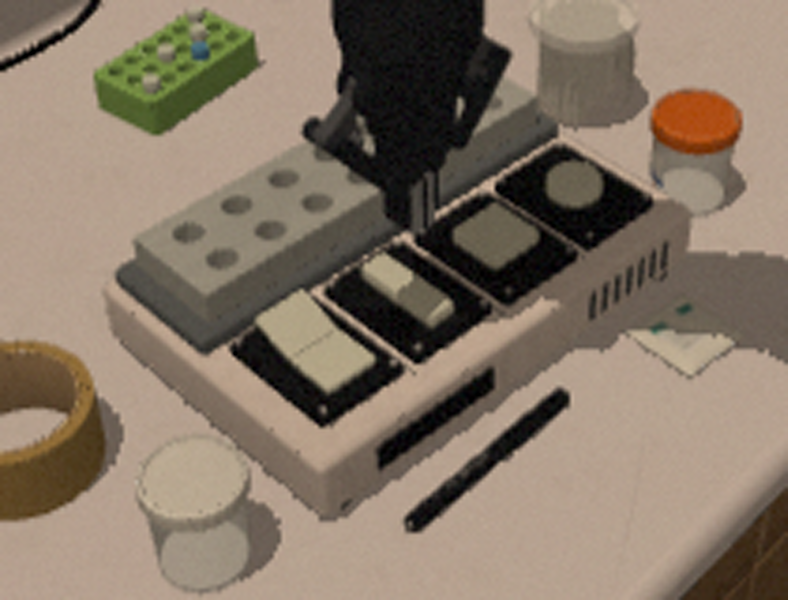

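The rocker has tipped: its far half (222,160) now stands up and the near half (230,208) looks level. I'll check that slope with numbers.

Run:
```python
from h import *
z=np.load("w3.npz");P=cloud(z['d'],z['K'],z['T'])
for n,(a,b,c,e) in dict(near=(194,226,210,250),far=(146,180,205,245),square=(165,210,410,455),round=(172,202,515,550)).items():
    q=P[a:b,c:e].reshape(-1,3); A=np.c_[q[:,:2]-q[:,:2].mean(0),np.ones(len(q))]
    print(n,np.linalg.lstsq(A,q[:,2],rcond=None)[0].round(4))
```

```text
near [ 0.6722 -0.4998  0.0677]
far [ 0.5555 -0.4828  0.0738]
square [0.112  0.1682 0.0682]
round [0.326  0.8631 0.0688]
```

Run:
```python
from h import *
z=np.load("w3.npz");P=cloud(z['d'],z['K'],z['T'])
for v in range(142,234,6): 
    q=P[v:v+3,212:246].reshape(-1,3); s=P[v:v+3,415:450].reshape(-1,3)
    print(v,np.median(q,0).round(4), np.median(s,0).round(4))
```

```text
142 [0.4965 0.1377 0.0766] [0.4829 0.0049 0.059 ]
148 [0.4928 0.1382 0.0765] [0.4788 0.0046 0.0589]
154 [0.4888 0.1395 0.0751] [0.4746 0.0043 0.0588]
160 [0.4848 0.1406 0.0737] [0.4712 0.006  0.0633]
166 [0.4807 0.1416 0.0723] [0.4682 0.0073 0.0679]
172 [0.4765 0.1429 0.0707] [0.4641 0.0076 0.068 ]
178 [0.4721 0.144  0.069 ] [0.4599 0.0074 0.068 ]
184 [0.4677 0.1451 0.0674] [0.4558 0.0075 0.0679]
190 [0.4634 0.1457 0.067 ] [0.4515 0.0074 0.068 ]
196 [0.4592 0.1466 0.0671] [0.4473 0.0074 0.068 ]
202 [0.4549 0.1474 0.0668] [0.4429 0.0073 0.0679]
208 [0.4504 0.148  0.0669] [0.4387 0.0073 0.0679]
214 [0.4462 0.1484 0.0669] [0.4338 0.0062 0.0671]
220 [0.4417 0.1491 0.067 ] [0.4262 0.0038 0.059 ]
226 [0.4372 0.1503 0.0668] [0.4216 0.0039 0.059 ]
232 [0.4296 0.1536 0.0589] [0.4167 0.0038 0.0588]
```

The near half is level along its whole length and the far half slopes about 0.36 rad, so the rocker is fully over. Next is the bar key.

Call:
step_arm(
  targets=[
    [0.0085,0.005,0.01,0,0],
    [0.0085,0.005,0.01,0,0],
    [0,0,0.015,0,0],
    [0,0,0.01,0,0],
    [0,0,0,0,0],
    [0,0,0,0,0],
  ],
)

```text
time: 5.27
position: [0.4642, 0.0812, 0.0816]
eef_rot: [-3.131, -0.007, -0.082]
ft_force: [0.5, -0.5, -0.5]
opening: 0.002
```

Call:
step_arm(
  targets=[
    [-0.002,0.005,0.004,0,0],
    [0,0,0.004,0,0],
    [0,0,0.003,0,0],
    [0,0,0,0,0],
  ],
)

```text
time: 5.6
position: [0.4624, 0.0769, 0.0701]
eef_rot: [-3.13, -0.009, -0.08]
ft_force: [0.7, -0.2, -0.0]
opening: 0.001
```

Call:
step_arm(
  targets=[
    [0,0,0.002,0,0],
    [0,0,0.002,0,0],
    [0,0,0.002,0,0],
  ],
)

```text
time: 5.85
position: [0.4627, 0.0771, 0.0647]
eef_rot: [-3.13, -0.01, -0.08]
ft_force: [-1.0, -0.1, 2.6]
opening: 0.001
```

Call:
step_arm(
  targets=[
    [0,0,0.002,0,0],
  ],
)

```text
time: 5.93
position: [0.4627, 0.077, 0.0628]
eef_rot: [-3.13, -0.01, -0.08]
ft_force: [-2.8, -0.4, 30.1]
opening: 0.002
```

Call:
step_arm(
  targets=[
    [0,0,0.0015,0,0],
  ],
)

```text
time: 6.02
position: [0.4628, 0.0771, 0.0627]
eef_rot: [-3.129, -0.01, -0.08]
ft_force: [-6.9, -0.2, 41.1]
opening: -0.002
```

The force has risen to a hard stop at z ≈ 0.0627, so the bar has bottomed. I'm lifting, moving towards the round key, and looking.

Call:
step_arm(
  targets=[
    [0,0,-0.01,0,0],
    [0,0,-0.02,0,0],
    [0,0,-0.02,0,0],
    [0,0,-0.01,0,0],
    [-0.01,0.03,0,0,0],
    [-0.01,0.03,0,0,0],
    [-0.01,0.03,0,0,0],
    [0,0.03,0,0,0],
    [0,0,0,0,0],
    [0,0,0,0,0],
  ],
)

```text
time: 6.85
position: [0.4253, -0.0423, 0.1239]
eef_rot: [-3.127, -0.02, -0.075]
ft_force: [-0.1, 0.9, 0.0]
opening: -0.001
```

```bash
python3 look.py 4
python3 - <<'E'
from h import *
z=np.load("w4.npz");P=cloud(z['d'],z['K'],z['T'])
for n,(x,y) in dict(bar=(.470,.075),bar2=(.45,.0768),sq=(.4525,.0068),rnd=(.4478,-.0628)).items():
    m=np.hypot(P[...,0]-x,P[...,1]-y)<.006; print(n,m.sum(),np.percentile(P[m][:,2],[10,50,90]).round(4))
E
```

```text
6.85 [ 0.42527355 -0.0423099   0.12393876] [-3.12651501 -0.01977908 -0.07455035] [-0.08176693  0.87118714  0.01156531]
[81, 52, 327, 35, 5818] mean [ 0.5145 -0.031   0.0806] rect mm [518.3  -9.4] [190.9  16. ] 85.8 z [0.0625 0.0827 0.0843]
[0, 126, 70, 94, 4926] mean [0.4653 0.1421 0.0692] rect mm [465.8 145.4] [38.2 64.4] 84.5 z [0.0642 0.0676 0.0771]
[121, 128, 36, 87, 1475] mean [0.4624 0.0754 0.0622] rect mm [461.1  75.4] [17.9 59.3] 85.3 z [0.0615 0.0621 0.0633]
[210, 150, 61, 58, 3258] mean [0.4532 0.0056 0.0677] rect mm [452.3   6.4] [38.4 38.2] 85.3 z [0.0653 0.0678 0.0692]
[319, 152, 53, 53, 2194] mean [ 0.4482 -0.063   0.0677] rect mm [447.8 -63.2] [34.3 34.5] 85.2 z [0.0652 0.0678 0.0692]
bar 256 [0.0611 0.0619 0.0627]
bar2 230 [0.0611 0.062  0.0627]
sq 259 [0.0672 0.0678 0.0687]
rnd 342 [0.0674 0.0683 0.222 ]
```

View pics/w4.png

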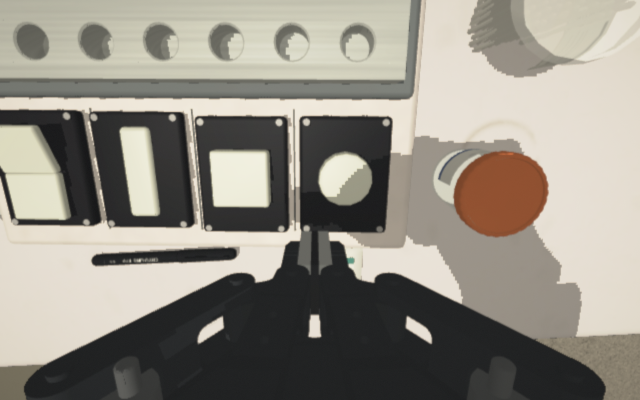

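The bar (139,170) reads 5.9 mm below the square key, so it is fully down and holding. The round key is at (345,180), and I'm moving over it.

Call:
step_arm(
  targets=[
    [0.012,0.0085,0.008,0,0],
    [0.011,0.0085,0.008,0,0],
    [0,0,0.015,0,0],
    [0,0,0.01,0,0],
    [0,0,0,0,0],
    [0,0,0,0,0],
  ],
)

```text
time: 7.45
position: [0.4543, -0.0541, 0.0806]
eef_rot: [-3.124, -0.024, -0.061]
ft_force: [1.0, 0.2, 0.0]
opening: -0.001
```

Call:
step_arm(
  targets=[
    [-0.006,0.009,0.003,0,0],
    [0,0,0.003,0,0],
    [0,0,0,0,0],
  ],
)

```text
time: 7.7
position: [0.4483, -0.0621, 0.0742]
eef_rot: [-3.124, -0.025, -0.058]
ft_force: [-0.3, 0.2, -0.5]
opening: -0.003
```

Call:
step_arm(
  targets=[
    [0,0,0.003,0,0],
    [0,0,0.003,0,0],
    [0,0,0.002,0,0],
    [0,0,0.002,0,0],
  ],
)

```text
time: 8.03
position: [0.4486, -0.0623, 0.0647]
eef_rot: [-3.124, -0.027, -0.058]
ft_force: [-1.1, -0.3, 4.0]
opening: 0.003
```

Call:
step_arm(
  targets=[
    [0,0,0.002,0,0],
  ],
)

```text
time: 8.12
position: [0.4486, -0.0623, 0.0628]
eef_rot: [-3.124, -0.027, -0.058]
ft_force: [-3.3, -0.2, 20.5]
opening: -0.003
```

Call:
step_arm(
  targets=[
    [0,0,0.002,0,0],
  ],
)

```text
time: 8.2
position: [0.4487, -0.0624, 0.0623]
eef_rot: [-3.124, -0.027, -0.059]
ft_force: [-8.5, 0.5, 52.8]
opening: -0.005
```

The round key has bottomed too: 53 N at z ≈ 0.062, where 5 N is enough. I'm lifting clear.

Call:
step_arm(
  targets=[
    [0,0,-0.01,0,0],
    [0,0,-0.02,0,0],
    [0,0,-0.03,0,0],
    [-0.01,0,-0.03,0,0],
    [-0.02,0,-0.02,0,0],
    [-0.02,0,0,0,0],
    [0,0,0,0,0],
    [0,0,0,0,0],
    [0,0,0,0,0],
  ],
)

```text
time: 8.95
position: [0.3972, -0.0606, 0.1761]
eef_rot: [-3.124, -0.035, -0.057]
ft_force: [-0.2, 1.1, 0.5]
opening: 0.001
```

```bash
python3 look.py 5
python3 - <<'E'
from h import *
z=np.load("w5.npz");P=cloud(z['d'],z['K'],z['T'])
for n,(x,y) in dict(near=(.445,.1485),far=(.49,.139),bar=(.470,.075),bar2=(.45,.0768),sq=(.4525,.0068),rnd=(.4478,-.0628)).items():
    m=np.hypot(P[...,0]-x,P[...,1]-y)<.005; print(n,m.sum(),np.percentile(P[m][:,2],[10,50,90]).round(4))
E
```

```text
8.95 [ 0.39722748 -0.06061817  0.17606734] [-3.12401344 -0.03489025 -0.05713754] [-0.15429432  1.13453926  0.49546872]
[108, 28, 255, 33, 4438] mean [ 0.5141 -0.0265  0.0793] rect mm [514.2  -7.2] [189.   15.3] 88.8 z [0.0623 0.0825 0.0843]
[19, 84, 71, 83, 3798] mean [0.4674 0.1436 0.0698] rect mm [465.8 145.6] [37.6 64.5] 85.3 z [0.0644 0.068  0.0773]
[134, 91, 27, 75, 1013] mean [0.4613 0.0757 0.0622] rect mm [460.6  75.7] [18.9 59.4] 84.1 z [0.0615 0.0622 0.0634]
[207, 110, 49, 49, 2258] mean [0.4526 0.0054 0.0678] rect mm [452.2   6.3] [38.1 38. ] 85.3 z [0.0652 0.0679 0.0694]
[295, 114, 44, 44, 1513] mean [ 0.4475 -0.0633  0.0678] rect mm [447.4 -63.1] [35.  34.3] 86.1 z [0.0657 0.0679 0.0693]
near 108 [0.0661 0.0671 0.0678]
far 148 [0.0741 0.0757 0.0773]
bar 123 [0.0613 0.062  0.063 ]
bar2 108 [0.061  0.062  0.0629]
sq 122 [0.0672 0.068  0.069 ]
rnd 126 [0.0672 0.068  0.0688]
```

View pics/w5.png

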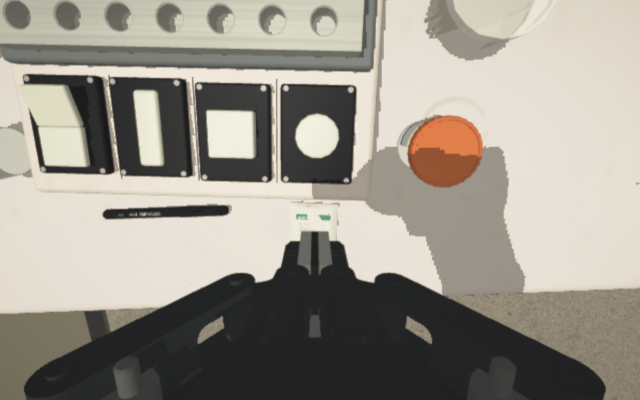

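View pics/s5.png

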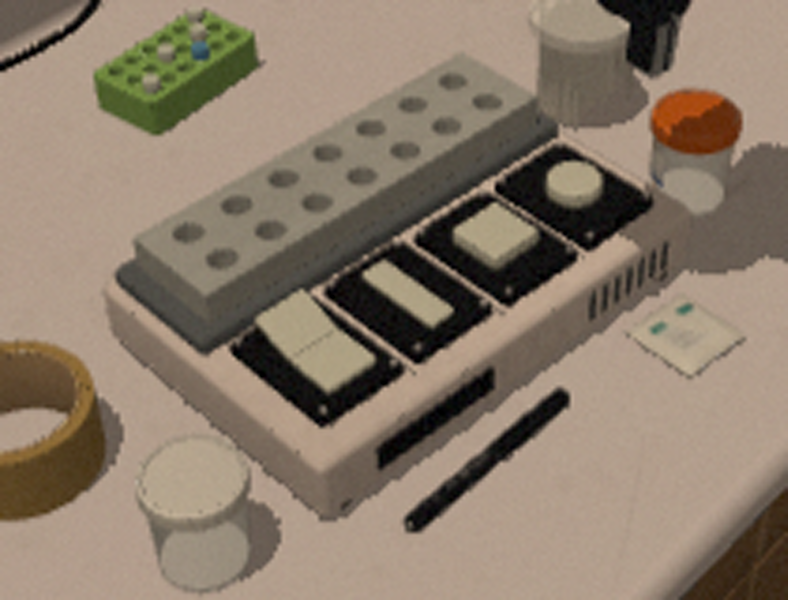

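The rocker is over, the bar is down, and the round and square keys are up. The loose things are where they were, and the arm is clear. Handing in now.

```bash
python3 -c "
from cell import bot
print(bot.close_job())"
```

```text
the job is handed in; nothing more can be done
None
```

The warming run is started: I tipped the rocker, then pressed the bar key down, then pressed the round key and let it go. I handed the job in about 9 s into the 48 s allowed.

The last camera checks showed:
- **Rocker:** the near half is level at 67 mm and the far half slopes up about 0.36 rad, so it is fully over.
- **Bar key:** it stays down, about 6 mm below the square key.
- **Round key:** it is back up at 68 mm. Under the press it met a hard stop at about 6 mm of travel.
- **Square key:** I never pressed it; it reads 68 mm, still up.
- **Loose things:** those I could see stand where they were, and the gripper is clear of everything at 0.18 m.

All measured heights read about 1 mm below the stated ones, which is within the 2 mm calibration. The fingertip push peaked at about 79 N when the rocker bottomed, more than it needed but under the 120 N wrist limit. A plane fit to check the rocker's slope gave meaningless numbers, so I used heights taken row by row instead.

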